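# Hang up the rivet pail and stand the dye bottle on its board

### The job

The rivet pail is standing on the square wooden board where the tall dye bottle belongs. Hang the pail by its wire handle on the hook of the stand, with the kink in the middle of the handle over the hook so that it hangs freely and about level, then stand the tall bottle upright on the cleared board, wholly on it. Do not drop or tip over the pail or the bottle, and leave the squat jar, the thread spool, the paper block and the mallet where they are.

Things in the scene. Friction and masses are not known exactly. Their poses are not given: they have to be found in the camera images.
- pail: Loose steel pail of brass rivets, 0.22 kg: 80 mm across at the foot, 100 mm at the rim, rim 75 mm high. Stiff upright wire handle (9 mm thick, does not fold) in its own y-z plane: legs rise at y = +-50 to 55 mm; the top runs level along y, centreline 148 mm above the underside, straight for |y| = 11 to 50 mm, kinked up to 154 mm in the middle. Origin: centre of the underside, z up.
- pail_crown (a point): Centre of the handle's wire at the top of its kink, on the pail's axis, 154 mm above the pail's underside. The kink spans the middle 22 mm of the handle.
- stand: Fixed hook stand. Origin: on the bench, straight below the hook's seat. Post 16 mm thick, 276 mm tall, at its own x = +100 mm, on a wooden foot 120 x 140 x 14 mm centred under the post. The 8 mm thick hook lies in its own x-z plane: it leaves the post 260 mm high, slopes to the seat and turns up to a tip at x = -23 mm (274 mm high over all), open to its own -x, roughly towards the robot.
- hook_seat (a point): Centre of the hook's wire at its lowest part, the seat, 250 mm above the bench; level from x = -8 to +12 mm of the stand. A handle hangs here when it runs along the stand's own y; the handle's crown then lies about 8.5 mm above this point.
- board: Plain square wooden board, 140 x 140 x 18 mm, fixed to the bench; the pail stands on it at the start. Origin: centre of its underside (on the bench); the top is at z = 18 mm; x and y along its edges.
- bottle: The tall bottle: brown, loose, 120 mm tall, about 0.16 kg. Round body 54 mm across up to 68 mm height, shoulder narrowing to a neck 22 mm across at 88 mm, black round cap 28 mm across from 90 to 120 mm height. Origin: centre of the underside, z up.
- jar: The squat jar, bystander: brown, black lid, 58 mm across, 55 mm tall. Origin: centre of the underside.
- spool: Spool of pale thread standing upright, bystander: 56 mm across, 89 mm tall. Origin: centre of the underside.
- book_block: Block of white folded paper, bystander: 110 x 160 x 28 mm (its own x, y, z). Origin: centre of the underside.
- mallet: Mallet lying on the bench, bystander: pale round head 56 mm across and 90 mm long (along its own y) at x = +80 mm, dark handle to x = -160 mm. Origin: on the bench under the handle, between the two.
Mind the look-alikes: they are no part of the job. What is shaped like the pail but purple or turquoise is not meant.

How it is judged:
On the way, in this order (a step that is already met when the one before it is completed fails the run):
1. the pail hangs by its handle on the hook, released, level and still (x of pail_crown in the frame of stand between -0.025 and 0.05 m and y of pail_crown in the frame of stand between -0.025 and 0.025 m and z of pail_crown in the frame of stand between 0.245 and 0.28 m and angle between pail's own z axis and vertical below 0.26 rad and contact force between pail and stand above 0.5 N and contact force between the fingers and pail below 0.1 N and linear speed of pail below 0.06 m/s), for 0.2 s.
2. the tall bottle stands upright on the board, wholly on it, released and still (x of bottle in the frame of board between -0.047 and 0.047 m and y of bottle in the frame of board between -0.047 and 0.047 m and z of bottle in the frame of board between 0.012 and 0.024 m and angle between bottle's own z axis and vertical below 0.1 rad and contact force between the fingers and bottle below 0.1 N and linear speed of bottle below 0.03 m/s), for 0.2 s.
At the end, for the whole second after the job is handed in: Pail hangs on the hook by its handle, released: crown -25 to 50 mm along the hook from the seat, 25 mm sideways, 245 to 280 mm high, tilt < 0.26 rad, < 0.06 m/s. Bottle on the board, released: within 47 mm of centre along each edge, foot 6 mm of its top, tilt < 0.1 rad, < 0.03 m/s (all of step 1 and all of step 2); the robot touches nothing.
It fails at once if the pail is tipped by more than 0.8 rad, or the bottle by more than 0.7 rad (angle between pail's own z axis and vertical above 0.8 rad or angle between bottle's own z axis and vertical above 0.7 rad).
It fails at once if the pail or the bottle is dropped (moves faster than 0.7 m/s while the fingers do not touch it) ((contact force between the fingers and pail below 0.1 N and linear speed of pail above 0.7 m/s) or (contact force between the fingers and bottle below 0.1 N and linear speed of bottle above 0.7 m/s)).
It fails at once if the jar, spool, paper block or mallet is moved by more than 30 mm, or the jar or spool is tipped by more than 0.5 rad (distance of any of jar, spool, book_block, mallet from where it was at the start of the episode above 0.03 m or angle between any of jar, spool's own z axis and vertical above 0.5 rad).
It also fails if it takes over 72 s, if anything falls off the work surface, if the arm or the gripper's body presses on something with over 40 N, if the wrist force passes 120 N, or if a joint passes its speed limit or range.

### The arm

A 7-joint arm with a two-finger parallel gripper is mounted at the origin on the work surface. World frame = base frame: x ahead of the robot, y to its left, z up, the work surface at z = 0. Lengths are in m, angles in rad, forces in N, time in s.
With the tool pointing down it reaches from about 0.375 to 0.925 m from the base axis. Payload 3.1 kg.
Tool frame: the origin (TCP) lies midway between the tips of the shut fingers; the grasp point (between the pads) lies 19 mm behind it; z points along the fingers, y is the direction in which the jaws open and shut (so a half turn about z gives the same grasp; the last joint's range is limited). The gripper opens to 85 mm and grips with 20 to 120 N. Pads are 22 mm wide; open, the fingers measure 114 mm over their backs; the gripper's body (76 mm by 85 mm) begins 54 mm behind the grasp point. The pads swing forward as they close: fully open they stand 13 mm farther back than shut.
Start: joints at [1.167, 0.383, 0.044, 1.598, -0.018, 1.161, -0.05], TCP at [0.196, -0.62, 0.231] pointing down, gripper open.
Joint ranges: [-2.61, 2.61], [-0.41, 2.15], [-1.48, 1.57], [0, 2.5], [-1.57, 4.71], [0.05, 1.97], [-2.85, 2.85]. Speed limits (rad/s): [2.79, 2.79, 3.14, 3.14, 3.14, 3.14, 3.14].

### API

Orientations are given as a 3x3 rotation matrix whose columns are the frame's x, y, z axes.
In Python, from rig import readout, imaging, arm gives the robot as it stands.
- The arm moves only by the tool arm_command, never from a script. Its argument "deltas" is text: rows parted by semicolons, each of 7 numbers parted by spaces: the finger opening in mm, from 0 to 85.4, then the shift along the tool's x, y, z in mm, then the turn, a rotation vector about the tool's x, y, z in rad. A call has 1 to 12 rows; each row is the pose to reach, as a shift and turn from the pose measured when the call began, along the tool's axes at that moment; what a row does not reach only later rows make up. A row lasts 1/12 s, in which the tool goes at most 41.7 mm and 7.16 degrees, less where a joint would pass 70% of its speed; a pose out of reach is approached as far as the arm can. A call with a gripper value outside its range is refused whole. The fingers move at their own pace and stop on an object; the grip force is fixed at half the most. Time passes only in rows, so rows that repeat a pose let the fingers close. It gives the time, the measured TCP pose, the force and the opening at its end, in the units of the state.
- readout.state(): the state, without advancing time (a new reading comes with each control period).
- imaging.get_image(name): name is "scene" or "side" or "wrist"; returns the picture (400x640x3 uint8, red, green, blue); there is no depth.
- imaging.camera_params(name): a dict with "mtx" (3x3 intrinsics, pixels), "extrinsics" (4x4, takes a point from camera to world coordinates); the wrist camera has in their place "T_tool_cam" (4x4, takes a point from camera to tool coordinates, whose origin is the TCP and whose axes are the flange's). Camera axes: x right, y down, z forward; pixel columns grow to the right and rows downward; lengths in m; the calibration is good to about 2 mm. The wrist camera is an equidistant fisheye: a pixel r from the principal point sees the ray r / f radians off the axis. A picture is of the moment at which its call begins: read the wrist's pose just before it. camera_params takes no time and is no camera call.
- arm.finish_job(): hands the job in, once; it reports no verdict.
The state is a dict: "clock": time; "joint_pos": joint angles; "joint_vel": joint speeds; "joint_efforts": joint torques, N m; "tcp_pos": TCP position; "tcp_rot": TCP orientation; "wrist_force": force on the tool from outside, world axes, zero at the start; "wrist_torque": the same for the moment, N m; "gripper_width": opening from 0.0 (shut) to 1.0 (fully open).
Only numpy, scipy, OpenCV 4.12 (cv2) and the standard library are available. Lean on these libraries where they do the work, as an engineer would, in place of code of your own. Each camera call takes 0.05 s, during which the arm holds its last target. There are 200 camera calls.

## Working session

There is one attempt and no reset: what is moved stays moved. The work goes in short steps, Python scripts to look and compute and a tool call to move; the robot and the scene stay as the last step left them, time stands still between calls to the robot, and variables do not carry over. Pictures are saved under pics/ and viewed, about 8 in all and at most 12, crops included, and the job is handed in when it is done.

Besides the shell and the picture viewer there is one more tool, called after "Request:" as name(argument=value, ...) on one line, values as JSON. arm_command: Moves the arm, as the interface text tells. Its arguments: {"type":"object","properties":{"deltas":{"type":"string"}},"required":["deltas"]}

```bash
mkdir -p pics; python3 - <<'E'
from rig import readout, imaging
import cv2,numpy as np
np.set_printoptions(precision=4,suppress=True)
s=readout.state();print(s)
for n in("scene","side","wrist"):
    p=imaging.camera_params(n);print(n,p)
    cv2.imwrite(f"pics/{n}0.png",imaging.get_image(n)[:,:,::-1])
E
```

```text
{'clock': 0.0, 'joint_pos': array([ 1.1672,  0.3838,  0.0438,  1.5996, -0.0179,  1.1612, -0.0499]), 'joint_vel': array([ 0.0022,  0.0001, -0.0006,  0.0005, -0.001 ,  0.0004,  0.0007]), 'joint_efforts': array([ -0.0001, -43.3465,   1.0244, -24.951 ,   0.0105,   0.0115,
         0.    ]), 'tcp_pos': array([ 0.1954, -0.6189,  0.2299]), 'tcp_rot': array([[ 0.9536,  0.3011, -0.0009],
       [ 0.3011, -0.9536,  0.0025],
       [-0.0001, -0.0027, -1.    ]]), 'wrist_force': array([-0.9898, -0.3692,  0.3513]), 'wrist_torque': array([-0.0235, -0.0016,  0.0184]), 'gripper_width': 1.0012818741801597}
scene {'mtx': array([[499.1524,   0.    , 320.866 ],
       [  0.    , 499.1524, 200.0498],
       [  0.    ,   0.    ,   1.    ]]), 'extrinsics': array([[ 0.352 ,  0.7958, -0.4928,  1.3543],
       [ 0.936 , -0.3024,  0.1801, -0.3797],
       [-0.0057, -0.5246, -0.8513,  1.635 ],
       [ 0.    ,  0.    ,  0.    ,  1.    ]])}
side {'mtx': array([[410.1644,   0.    , 318.4129],
       [  0.    , 410.1644, 203.432 ],
       [  0.    ,   0.    ,   1.    ]]), 'extrinsics': array([[ 0.9711, -0.1932,  0.1399,  0.2976],
       [-0.2381, -0.7485,  0.6189, -0.9753],
       [-0.0148, -0.6344, -0.7729,  1.2756],
       [ 0.    ,  0.    ,  0.    ,  1.    ]])}
wrist {'mtx': array([[309.7069,   0.    , 320.0658],
       [  0.    , 309.7069, 198.218 ],
       [  0.    ,   0.    ,   1.    ]]), 'T_tool_cam': array([[ 0.0001, -0.9459, -0.3244,  0.0825],
       [ 1.    ,  0.0004, -0.0007, -0.0005],
       [ 0.0008, -0.3244,  0.9459, -0.1423],
       [ 0.    ,  0.    ,  0.    ,  1.    ]])}
```

View pics/scene0.png

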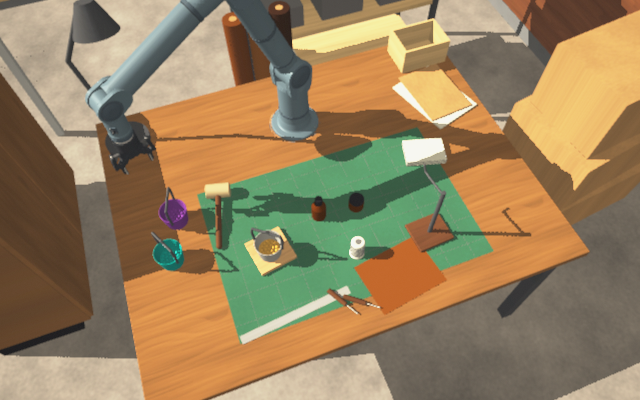

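View pics/side0.png

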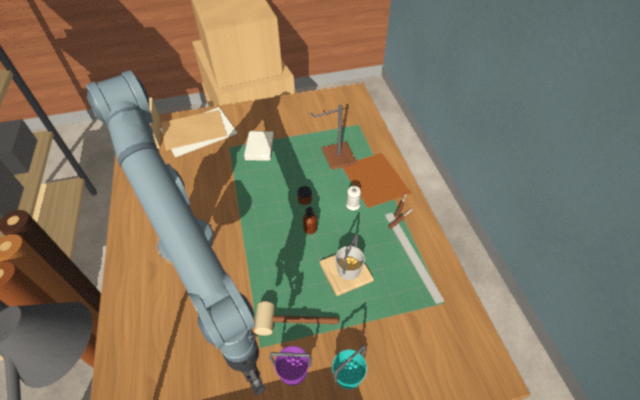

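Both views show the steel pail (scene ≈268,245) on its board, the brown tall bottle (319,208), the jar (356,202), the spool (357,247) and the stand (foot 430,232, hook tip near 415,168). I'll enlarge these.

```bash
python3 - <<'E'
import cv2,numpy as np
a=cv2.imread("pics/scene0.png");b=cv2.imread("pics/side0.png")
def crop(im,x,y,w,h,k):
    c=cv2.resize(im[y:y+h,x:x+w],None,fx=k,fy=k,interpolation=cv2.INTER_CUBIC)
    for i in range(0,w,10):cv2.line(c,(i*k,0),(i*k,8 if i%50 else 20),(255,255,255),1);cv2.putText(c,str(x+i),(i*k,18),0,.33,(255,255,255),1)
    for j in range(0,h,10):cv2.line(c,(0,j*k),(8,j*k),(255,255,255),1);cv2.putText(c,str(y+j),(9,j*k+4),0,.33,(255,255,255),1)
    return c
cv2.imwrite("pics/A.png",np.hstack([crop(a,238,190,100,90,4),np.full((360,0,3),0,np.uint8),crop(a,395,155,70,90,4)]))
A=crop(a,240,190,90,90,4);B=crop(a,400,155,70,90,4)
A=crop(a,240,190,80,85,5);B=crop(a,400,160,60,85,5)
cv2.imwrite("pics/A.png",np.hstack([A,B]))
A=crop(b,300,200,80,100,5);B=crop(b,305,95,60,100,5)
cv2.imwrite("pics/B.png",np.hstack([A,B]))
E
```

```text
(no output)
```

View pics/A.png

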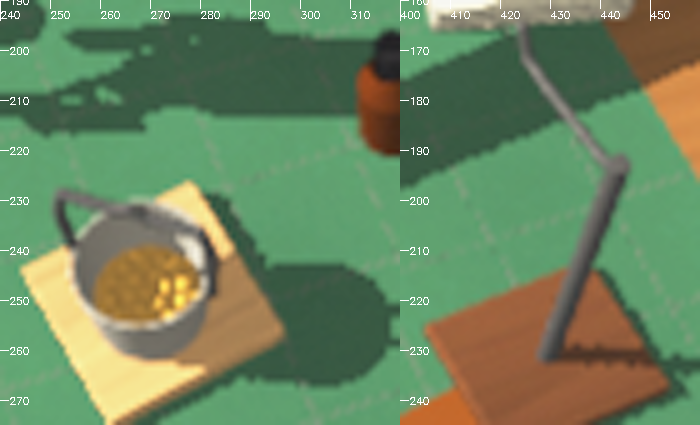

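View pics/B.png

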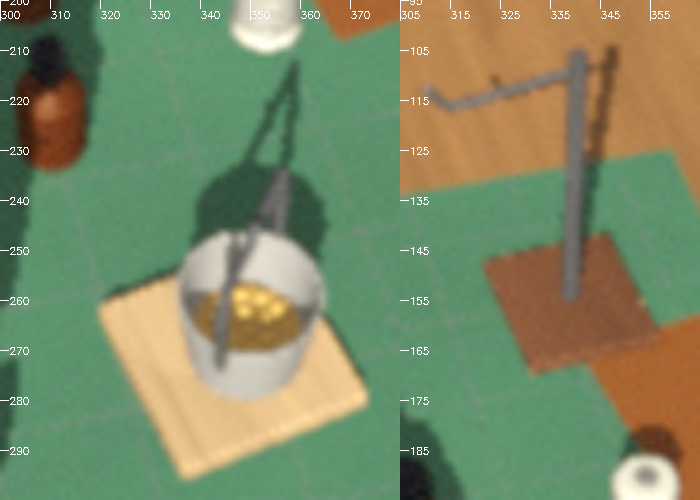

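```bash
cat >h.py <<'E'
import numpy as np
from rig import readout, imaging
np.set_printoptions(precision=4,suppress=True)
P={n:imaging.camera_params(n) for n in("scene","side","wrist")}
def ray(n,uv,st=None):
    K=P[n]["mtx"]
    d=np.array([(uv[0]-K[0,2])/K[0,0],(uv[1]-K[1,2])/K[1,1],1.])
    if n=="wrist":
        r=np.hypot(d[0],d[1]); d=np.array([d[0]/r*np.sin(r),d[1]/r*np.sin(r),np.cos(r)])
        W=np.eye(4);W[:3,:3]=st["tcp_rot"];W[:3,3]=st["tcp_pos"];T=W@P[n]["T_tool_cam"]
    else: T=P[n]["extrinsics"]
    d=T[:3,:3]@d
    return T[:3,3],d/np.linalg.norm(d)
def atz(n,uv,z,st=None):
    o,d=ray(n,uv,st);return o+d*(z-o[2])/d[2]
def tri(*obs):
    A=0;b=0
    for o,d in obs:
        M=np.eye(3)-np.outer(d,d);A=A+M;b=b+M@o
    x=np.linalg.solve(A,b)
    return x,[round(np.linalg.norm(np.cross(x-o,d))*1e3,1) for o,d in obs]
def proj(n,X,st=None):
    if n=="wrist":
        W=np.eye(4);W[:3,:3]=st["tcp_rot"];W[:3,3]=st["tcp_pos"];T=W@P[n]["T_tool_cam"]
    else:T=P[n]["extrinsics"]
    c=T[:3,:3].T@(np.asarray(X)-T[:3,3]);K=P[n]["mtx"]
    if n=="wrist":
        r=np.hypot(c[0],c[1]);th=np.arctan2(r,c[2]);p=c[:2]/r*th
    else:p=c[:2]/c[2]
    return p*K[0,0]+K[:2,2]
E
python3 - <<'E'
from h import *
a,b="scene","side"
print("board scene",*[atz(a,p,.018)[:2] for p in[(244,243.6),(278.4,226),(297.6,255.6),(261.6,274.8)]])
print("board side",*[atz(b,p,.018)[:2] for p in[(319.6,261.6),(336.8,294.5),(373.6,278)]])
print("rim",atz(a,(268.7,242.5),.093),atz(b,(350.5,258.5),.093))
for z in(.166,):print("handle",*[atz(a,p,z) for p in[(252,228.6),(282.4,239)]],*[atz(b,p,z) for p in[(347,248),(357,234)]])
for nm,p,q in[("posttop",(443.4,193),(340.4,105.4)),("postbase",(429.6,231.6),(339,154.4)),("bend",(425,171),(315,116.2)),("tip",(424.6,165.6),(310.6,113.4))]:
    print(nm,tri(ray(a,p),ray(b,q)))
print("foot",*[atz(a,p,.014)[:2] for p in[(405,225.6),(440,213.6),(454.4,237.6)]],*[atz(b,p,.014)[:2] for p in[(322,147.4),(346.6,142),(332,170),(357,162)]])
print("bottle",atz(a,(318.3,198.5),.12),atz(b,(308.5,209.5),.12))
print("jar",atz(a,(356,198),.055),atz(b,(304.5,192),.055),"spool",atz(a,(357,240),.089),atz(b,(353,188),.089))
E
```

```text
board scene [ 0.4926 -0.3624] [ 0.4679 -0.2236] [ 0.6064 -0.1968] [ 0.6314 -0.3384]
board side [ 0.4657 -0.229 ] [ 0.491  -0.3673] [ 0.6303 -0.3385]
rim [ 0.5588 -0.2822  0.093 ] [ 0.5591 -0.2874  0.093 ]
handle [ 0.5271 -0.3235  0.166 ] [ 0.6002 -0.2407  0.166 ] [ 0.5433 -0.2894  0.166 ] [ 0.5906 -0.245   0.166 ]
posttop (array([0.6813, 0.2878, 0.274 ]), [np.float64(0.7), np.float64(0.7)])
postbase (array([0.6823, 0.2906, 0.0076]), [np.float64(0.3), np.float64(0.3)])
bend (array([0.5738, 0.2786, 0.2532]), [np.float64(2.7), np.float64(2.7)])
tip (array([0.5587, 0.2832, 0.2649]), [np.float64(1.1), np.float64(1.1)])
foot [0.6301 0.2148] [0.6303 0.3595] [0.7389 0.3611] [0.619  0.3464] [0.7355 0.3527] [0.626  0.1995] [0.7432 0.2186]
bottle [ 0.468  -0.0654  0.12  ] [ 0.4655 -0.0685  0.12  ]
jar [0.4778 0.0802 0.055 ] [0.4794 0.0725 0.055 ] spool [0.6561 0.0073 0.089 ] [0.66   0.0163 0.089 ]
```

Request:
arm_command(deltas="85 20 -10 -30 0 0 -0.05; 85 55 -25 -40 0 0 -0.12; 85 95 -43 -40 0 0 -0.2; 85 135 -62 -40 0 0 -0.3; 85 175 -80 -40 0 0 -0.4; 85 215 -98 -40 0 0 -0.5; 85 255 -117 -40 0 0 -0.54; 85 295 -135 -40 0 0 -0.54; 85 335 -153 -40 0 0 -0.54; 85 370 -170 -35 0 0 -0.54; 85 400 -184 -30 0 0 -0.54; 85 420 -192 -30 0 0 -0.54")

```text
clock: 1.15
tcp_pos: [0.5409, -0.304, 0.2593]
tcp_rot: [[0.659, 0.752, -0.001], [0.752, -0.659, 0.005], [0.004, -0.004, -1.0]]
wrist_force: [0.1, 0.7, 0.2]
gripper_width: 0.996
```

Request:
arm_command(deltas="85 0 0 0 0 0 0;85 0 0 0 0 0 0")

```text
clock: 1.32
tcp_pos: [0.5428, -0.2997, 0.2585]
tcp_rot: [[0.653, 0.757, -0.001], [0.757, -0.653, 0.008], [0.005, -0.006, -1.0]]
wrist_force: [0.1, -0.4, 0.5]
gripper_width: 0.99
```

```bash
cat >>h.py <<'E'
def snap(n,f,box=None,k=1):
    import cv2
    st=readout.state();im=imaging.get_image(n)[:,:,::-1]
    if box:
        x,y,w,h=box;im=cv2.resize(im[y:y+h,x:x+w],None,fx=k,fy=k,interpolation=cv2.INTER_CUBIC)
    cv2.imwrite(f,im);return st
def go(st,target,yaw=None):
    "tool-axis shift mm, and yaw turn about tool z for tool-x azimuth yaw (deg)"
    R=st["tcp_rot"];print("shift",R.T@(np.asarray(target)-st["tcp_pos"])*1e3,"xaz",np.degrees(np.arctan2(R[1,0],R[0,0])))
E
python3 - <<'E'
from h import *
import pickle
st=snap("wrist","pics/w1.png");pickle.dump(st,open("st1.pkl","wb"))
print(st["clock"],st["tcp_pos"],st["tcp_rot"],st["wrist_force"],st["joint_pos"])
E
```

```text
1.3167 [ 0.5428 -0.2997  0.2585] [[ 0.6534  0.7571 -0.0013]
 [ 0.757  -0.6533  0.008 ]
 [ 0.0052 -0.0062 -1.    ]] [ 0.0844 -0.3941  0.4668] [ 0.6638  0.3246 -0.2745  1.6274  0.0854  1.2065 -0.3399]
```

View pics/w1.png

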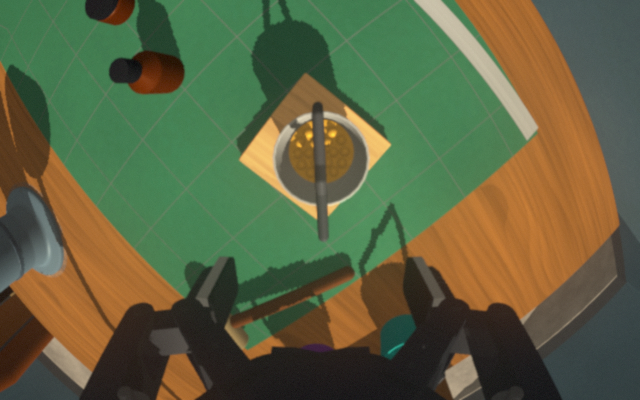

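The wrist view shows the handle running from (318,107) to (323,237), centred between the open fingers, with the board corners at (305,73), (390,146), (240,160); the bottle is at upper left.

```bash
python3 - <<'E'
from h import *
import pickle
st=pickle.load(open("st1.pkl","rb"))
a=atz("wrist",(318,107),.166,st);b=atz("wrist",(323,237),.166,st)
c=(a+b)/2;d=(a-b);L=np.linalg.norm(d);d/=L
print(a,b,c,L,np.degrees(np.arctan2(d[1],d[0])))
print("rim",atz("wrist",(322,160),.093,st))
print("board",*[atz("wrist",p,.018,st) for p in[(305,73),(390,146),(240,160)]])
print("bottle cap top",atz("wrist",(124,71),.12,st), "base", atz("wrist",(174,74),.03,st))
g=c-.031*d
go(st,[g[0],g[1],.147]);go(st,[g[0],g[1],.247])
E
```

```text
[ 0.5894 -0.2407  0.166 ] [ 0.5228 -0.324   0.166 ] [ 0.5561 -0.2824  0.166 ] 0.10659017925382082 51.373215254805785
rim [ 0.5552 -0.285   0.093 ]
board [ 0.6007 -0.2006  0.018 ] [ 0.6228 -0.3383  0.018 ] [ 0.4658 -0.2267  0.018 ]
bottle cap top [ 0.4706 -0.0731  0.12  ] base [ 0.481  -0.0847  0.03  ]
shift [ -9.7477   0.5505 111.4106] xaz 49.20460979269295
shift [-9.2323 -0.0697 11.4139] xaz 49.20460979269295
```

Request:
arm_command(deltas="60 -10 0 8 0 0 -0.038; 50 -10 0.5 25 0 0 -0.038; 45 -10 0.5 50 0 0 -0.038; 45 -10 0.5 75 0 0 -0.038; 45 -10 0.5 95 0 0 -0.038; 45 -10 0.5 106 0 0 -0.038; 45 -10 0.5 111 0 0 -0.038; 45 -10 0.5 111 0 0 -0.038; 45 -10 0.5 111 0 0 -0.038")

```text
clock: 2.12
tcp_pos: [0.5346, -0.3115, 0.1486]
tcp_rot: [[0.629, 0.777, -0.001], [0.777, -0.629, 0.005], [0.003, -0.004, -1.0]]
wrist_force: [0.2, 0.1, 0.4]
gripper_width: 0.531
```

```bash
python3 - <<'E'
from h import *
st=snap("wrist","pics/w2.png",(160,40,320,260),2)
print(st["tcp_pos"],st["tcp_rot"],st["gripper_width"],st["wrist_force"]);go(st,[.5561-.031*.624,-.2824-.031*.781,.147])
E
```

```text
[ 0.5346 -0.3115  0.1486] [[ 0.629   0.7774 -0.0012]
 [ 0.7774 -0.629   0.0047]
 [ 0.0029 -0.0038 -1.    ]] 0.5308527160993302 [0.1724 0.0579 0.373 ]
shift [ 5.1657 -1.3956  1.626 ] xaz 51.02375939713188
```

View pics/w2.png

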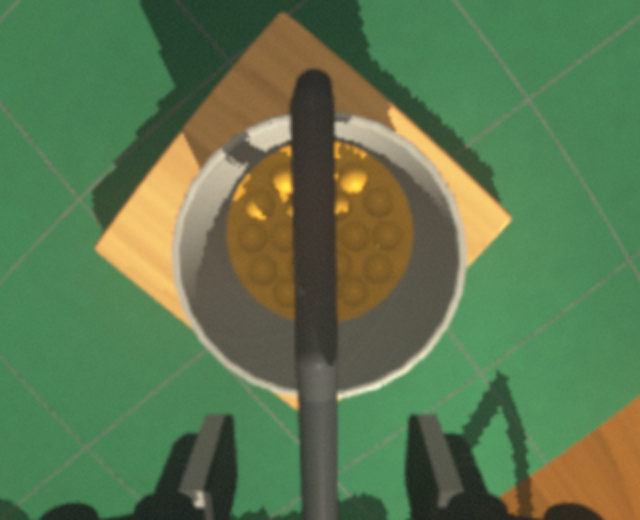

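The view shows the handle midway between the fingers (crop x≈318, pads at ≈222 and 418). I'll shift 5 mm along the handle and close.

Request:
arm_command(deltas="45 5 -0.5 1.5 0 0 0; 45 5 -0.5 1.5 0 0 0; 20 5 -0.5 1.5 0 0 0; 0 5 -0.5 1.5 0 0 0; 0 5 -0.5 1.5 0 0 0; 0 5 -0.5 1.5 0 0 0; 0 5 -0.5 1.5 0 0 0; 0 5 -0.5 1.5 0 0 0")

```text
clock: 2.83
tcp_pos: [0.5382, -0.3071, 0.1482]
tcp_rot: [[0.628, 0.778, 0.0], [0.778, -0.628, 0.004], [0.003, -0.002, -1.0]]
wrist_force: [0.1, 0.2, 2.9]
gripper_width: 0.077
```

Request:
arm_command(deltas="0 0 0 -2 0 0 0; 0 0 0 -8 0 0 0; 0 0 0 -16 0 0 0; 0 0 0 -25 0 0 0; 0 0 0 -35 0 0 0; 0 0 0 -40 0 0 0")

```text
clock: 3.33
tcp_pos: [0.5392, -0.3078, 0.1905]
tcp_rot: [[0.629, 0.778, 0.003], [0.778, -0.629, 0.003], [0.004, 0.001, -1.0]]
wrist_force: [-0.5, 0.2, -1.3]
gripper_width: 0.077
```

Request:
arm_command(deltas="0 0 0 -12 0 0 0; 0 1 -1 -30 0 0 0; 0 6 -5 -52 0 0 -0.02; 0 16 -14 -72 0 0 -0.05; 0 32 -28 -86 0 0 -0.09; 0 52 -46 -94 0 0 -0.13; 0 75 -66 -96 0 0 -0.17; 0 98 -86 -96 0 0 -0.21; 0 121 -106 -96 0 0 -0.25; 0 144 -126 -96 0 0 -0.29; 0 167 -146 -96 0 0 -0.33; 0 188 -165 -96 0 0 -0.36")

```text
clock: 4.33
tcp_pos: [0.5286, -0.056, 0.2884]
tcp_rot: [[0.312, 0.95, 0.005], [0.95, -0.312, 0.002], [0.004, 0.004, -1.0]]
wrist_force: [-0.3, -0.1, -2.5]
gripper_width: 0.08
```

```bash
python3 - <<'E'
from h import *
st=readout.state();print(st["clock"],st["tcp_pos"],st["wrist_force"],st["gripper_width"]);go(st,[.5086,.2495,.286])
E
```

```text
4.3333 [ 0.5286 -0.056   0.2884] [-0.3021 -0.1452 -2.4695] 0.08014783531911862
shift [ 284.0405 -114.2791    3.0581] xaz 71.84078339136195
```

Request:
arm_command(deltas="0 28 -11 1 0 0 -0.04; 0 56 -22 2 0 0 -0.08; 0 84 -34 3 0 0 -0.12; 0 112 -45 3 0 0 -0.16; 0 140 -56 3 0 0 -0.2; 0 168 -67 3 0 0 -0.24; 0 196 -79 3 0 0 -0.28; 0 222 -89 3 0 0 -0.31; 0 245 -98 3 0 0 -0.34; 0 263 -106 3 0 0 -0.36; 0 276 -111 3 0 0 -0.37; 0 284 -114 3 0 0 -0.37")

```text
clock: 5.33
tcp_pos: [0.5083, 0.2518, 0.287]
tcp_rot: [[-0.056, 0.998, 0.005], [0.998, 0.056, 0.003], [0.003, 0.006, -1.0]]
wrist_force: [0.2, 1.0, -1.9]
gripper_width: 0.081
```

Request:
arm_command(deltas="0 0 0 0 0 0 0;0 0 0 0 0 0 0;0 0 0 0 0 0 0")

```text
clock: 5.58
tcp_pos: [0.5089, 0.25, 0.287]
tcp_rot: [[-0.053, 0.999, 0.006], [0.999, 0.053, 0.002], [0.002, 0.006, -1.0]]
wrist_force: [-0.3, -0.2, -2.6]
gripper_width: 0.078
```

```bash
python3 - <<'E'
from h import *
import cv2,pickle
st=snap("wrist","pics/w3.png");pickle.dump(st,open("st3.pkl","wb"))
print(st["clock"],st["tcp_pos"],st["tcp_rot"],st["wrist_force"],st["gripper_width"])
go(st,[.5086,.2495,.286])
snap("side","pics/s3.png",(260,70,120,110),4);snap("scene","pics/c3.png",(370,130,100,110),4)
s=cv2.imread("pics/s3.png");c=cv2.imread("pics/c3.png")
cv2.imwrite("pics/ext3.png",np.hstack([s[:,160:],c])[:, :800])
print(s.shape,c.shape)
E
```

```text
5.5833 [0.5089 0.25   0.287 ] [[-0.0534  0.9986  0.0056]
 [ 0.9986  0.0534  0.0018]
 [ 0.0015  0.0057 -1.    ]] [-0.2512 -0.242  -2.6306] 0.07772924781958833
shift [-0.4689 -0.311   1.0186] xaz 93.06378405918086
(440, 480, 3) (440, 400, 3)
```

View pics/w3.png

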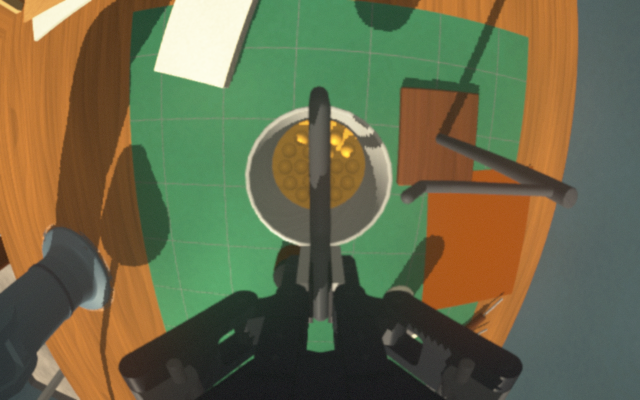

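View pics/ext3.png

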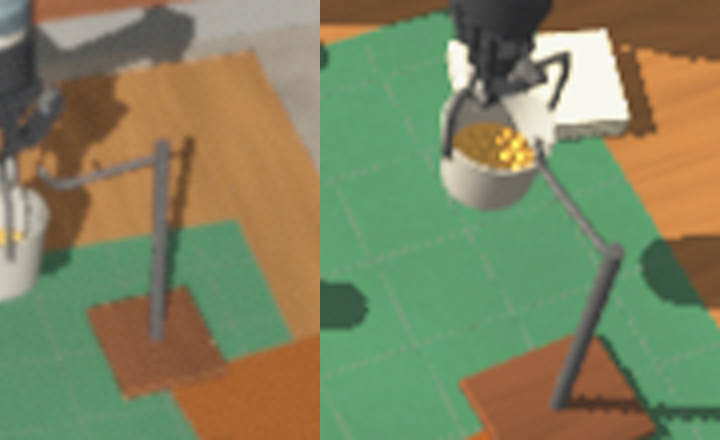

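The wrist view shows the pail held level, with the hook tip at (407,196), seat at about (421,187), post top at (568,195) and post base at (443,137). The handle's far end is at (318,97). The outside views agree.

```bash
python3 - <<'E'
from h import *
import pickle
st=pickle.load(open("st3.pkl","rb"))
w=lambda p,z:atz("wrist",p,z,st)
print("tip",w((407,195),.270),"seatbend",w((421,187),.252),"posttop",w((569,195),.276),"postbase",w((443,137),.014))
print("hook root",w((555,189),.260))
e=w((318,97),.305);print("far end",e)
R=st["tcp_rot"];t=st["tcp_pos"];cr=t+R@[.0305,0,-.0238];print("crown pred",cr,proj("wrist",cr,st),"end pred",t+R@[.084,0,-.018],proj("wrist",t+R@[.084,0,-.018],st))
print("rim pred",proj("wrist",cr-[0,0,.079],st))
print("foot corners",*[w(p,.014)[:2] for p in[(402,86),(479,91),(398,183)]])
for y in(.276,.28,.284,.288):
  print(y,proj("wrist",[.582,y,.25],st))
E
```

```text
tip [0.5544 0.2836 0.27  ] seatbend [0.5688 0.2837 0.252 ] posttop [0.6742 0.2923 0.276 ] postbase [0.6816 0.2929 0.014 ]
hook root [0.6744 0.2915 0.26  ]
far end [0.5022 0.3333 0.305 ]
crown pred [0.5071 0.2804 0.3109] [323.2458 227.1833] end pred [0.5043 0.3338 0.3052] [323.4611  95.8789]
rim pred [321.3799 178.0284]
foot corners [0.6138 0.3571] [0.7322 0.367 ] [0.6221 0.2209]
0.276 [437.1107 198.7195]
0.28 [438.1248 192.8276]
0.284 [439.1215 186.8695]
0.288 [440.0994 180.8488]
```

Request:
arm_command(deltas="0 0 6 0 0 0 -0.015; 0 0 16 0 0 0 -0.015; 0 0 29 0 0 0 -0.015; 0 0 42 0 0 0 -0.015; 0 0 55 0 0 0 -0.015; 0 0 66 0 0 0 -0.015; 0 -0.5 73 0 0 0 -0.015; 0 -0.5 76 0 0 0 -0.015; 0 -0.5 76 0 0 0 -0.015; 0 -0.5 76 0 0 0 -0.015")

```text
clock: 6.57
tcp_pos: [0.5846, 0.2534, 0.287]
tcp_rot: [[-0.068, 0.998, 0.004], [0.998, 0.068, 0.002], [0.002, 0.005, -1.0]]
wrist_force: [-0.2, 0.4, -2.5]
gripper_width: 0.078
```

Request:
arm_command(deltas="0 0 0 4 0 0 0; 0 0 0 12 0 0 0; 0 0 0 22 0 0 0; 0 0 0 31 0 0 0; 0 0 0 38 0 0 0; 0 0 0 43 0 0 0; 0 0 0 45 0 0 0; 0 0 0 45 0 0 0")

```text
clock: 7.23
tcp_pos: [0.5843, 0.2532, 0.241]
tcp_rot: [[-0.068, 0.998, 0.003], [0.998, 0.068, 0.002], [0.001, 0.003, -1.0]]
wrist_force: [-0.1, -0.1, -1.7]
gripper_width: 0.08
```

```bash
python3 - <<'E'
from h import *
import pickle
st=snap("wrist","pics/w4.png",(170,60,320,240),2.5);pickle.dump(st,open("st4.pkl","wb"))
print(st["clock"],st["tcp_pos"],st["tcp_rot"],st["wrist_force"],st["gripper_width"])
R=st["tcp_rot"];t=st["tcp_pos"];cr=t+R@[.0305,0,-.0238];print("crown",cr,proj("wrist",cr,st),proj("wrist",[.580,.284,.25],st))
E
```

```text
7.2333 [0.5843 0.2532 0.241 ] [[-0.0679  0.9977  0.0029]
 [ 0.9977  0.0679  0.0016]
 [ 0.0014  0.003  -1.    ]] [-0.1191 -0.078  -1.6678] 0.07958951383441774
crown [0.5822 0.2836 0.2649] [323.2335 227.23  ] [318.1513 213.077 ]
```

View pics/w4.png

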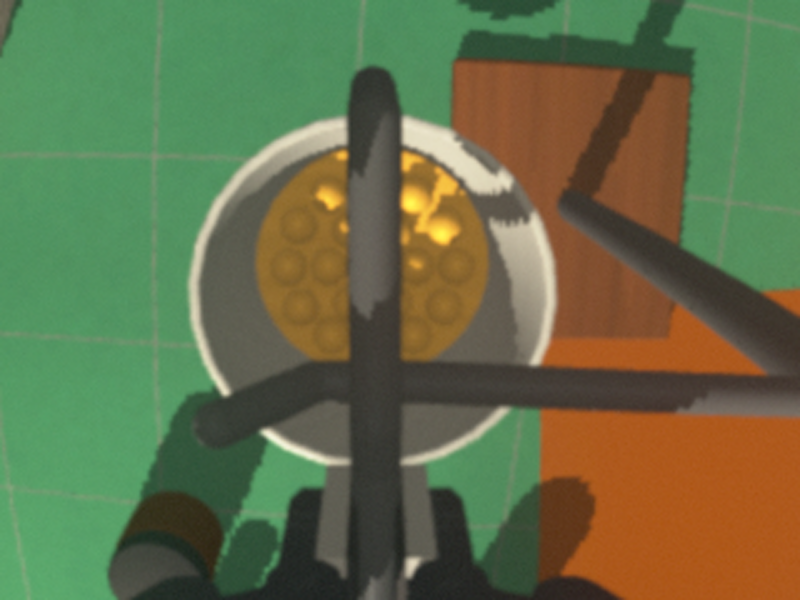

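The handle crosses the hook's seat at crop (375,382), just past the bend at 315, so it's aligned. I'll lower the last 6–7 mm slowly.

Request:
arm_command(deltas="0 0 0 2 0 0 0; 0 0 0 4 0 0 0; 0 0 0 6 0 0 0; 0 0 0 6.5 0 0 0; 0 0 0 6.5 0 0 0; 0 0 0 6.5 0 0 0")

```text
clock: 7.78
tcp_pos: [0.5851, 0.2539, 0.2361]
tcp_rot: [[-0.068, 0.998, 0.005], [0.998, 0.068, 0.003], [0.002, 0.005, -1.0]]
wrist_force: [-0.6, -0.2, 0.7]
gripper_width: 0.081
```

Vertical force went from −2.5 to +0.7 N, so the hook carries the pail. I'll open gently.

Request:
arm_command(deltas="9 0 0 0 0 0 0; 11 0 0 0 0 0 0; 13 0 0 0 0 0 0; 16 0 0 0 0 0 0; 20 0 0 0 0 0 0; 25 0 0 0 0 0 0; 32 0 0 0 0 0 0; 40 0 0 0 0 0 0; 45 0 0 0 0 0 0;45 0 0 0 0 0 0")

```text
clock: 8.62
tcp_pos: [0.5851, 0.2539, 0.236]
tcp_rot: [[-0.068, 0.998, 0.005], [0.998, 0.068, 0.003], [0.002, 0.005, -1.0]]
wrist_force: [-0.3, -0.4, 0.3]
gripper_width: 0.527
```

Request:
arm_command(deltas="45 0 0 -5 0 0 0; 45 0 0 -15 0 0 0; 45 0 0 -30 0 0 0; 45 0 0 -50 0 0 0; 45 0 0 -70 0 0 0; 45 0 0 -85 0 0 0; 45 0 0 -95 0 0 0;45 0 0 -100 0 0 0;45 0 0 -100 0 0 0")

```text
clock: 9.37
tcp_pos: [0.5852, 0.2541, 0.3379]
tcp_rot: [[-0.068, 0.998, 0.008], [0.998, 0.068, 0.004], [0.003, 0.008, -1.0]]
wrist_force: [-1.0, 0.7, -0.7]
gripper_width: 0.527
```

```bash
python3 - <<'E'
from h import *
import cv2,pickle
st=snap("wrist","pics/w5.png",(220,60,200,200),2);pickle.dump(st,open("st5.pkl","wb"))
print(st["clock"],st["tcp_pos"],st["wrist_force"])
snap("side","pics/s5.png",(290,80,100,100),4)
cv2.imwrite("pics/e5.png",np.hstack([cv2.imread("pics/w5.png"),cv2.imread("pics/s5.png")]))
go(st,[.4706,-.0731,.25])
E
```

```text
9.3667 [0.5852 0.2541 0.3379] [-1.0055  0.721  -0.7181]
shift [-318.9583 -137.2157   85.7212] xaz 93.89155099875317
```

View pics/e5.png

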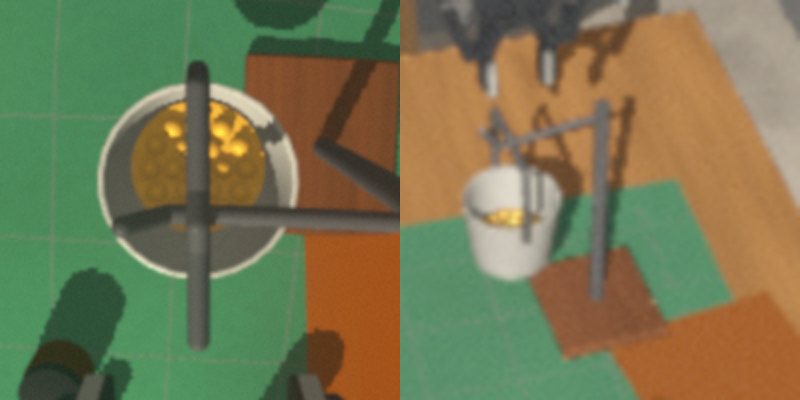

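The pail hangs level with the hook at the kink (crop (198,214), midway along the handle). On to the bottle, stopping above it for one look.

Request:
arm_command(deltas="60 -20 -8 0 0 0 0.02; 75 -50 -21 0 0 0 0.05; 85 -85 -36 0 0 0 0.08; 85 -120 -51 5 0 0 0.12; 85 -155 -66 20 0 0 0.16; 85 -190 -81 40 0 0 0.2; 85 -225 -96 60 0 0 0.24; 85 -258 -111 80 0 0 0.24; 85 -285 -123 92 0 0 0.24; 85 -305 -132 98 0 0 0.24; 85 -316 -138 100 0 0 0.24; 85 -316 -138 100 0 0 0.24")

```text
clock: 10.47
tcp_pos: [0.4651, -0.075, 0.2316]
tcp_rot: [[0.178, 0.984, -0.002], [0.984, -0.178, 0.002], [0.001, -0.002, -1.0]]
wrist_force: [0.4, -0.4, -0.3]
gripper_width: 0.997
```

Request:
arm_command(deltas="85 0 0 0 0 0 0;85 0 0 0 0 0 0")

```text
clock: 10.63
tcp_pos: [0.4647, -0.0745, 0.2309]
tcp_rot: [[0.178, 0.984, -0.003], [0.984, -0.178, 0.002], [0.001, -0.003, -1.0]]
wrist_force: [-0.4, -0.8, -0.7]
gripper_width: 0.997
```

```bash
python3 - <<'E'
from h import *
import pickle
st=snap("wrist","pics/w6.png",(160,100,320,240),2.5);pickle.dump(st,open("st6.pkl","wb"))
print(st["clock"],st["tcp_pos"],st["tcp_rot"],st["wrist_force"])
E
```

```text
10.6333 [ 0.4647 -0.0745  0.2309] [[ 0.1778  0.9841 -0.0032]
 [ 0.9841 -0.1778  0.002 ]
 [ 0.0015 -0.0035 -1.    ]] [-0.4311 -0.7936 -0.7081]
```

View pics/w6.png

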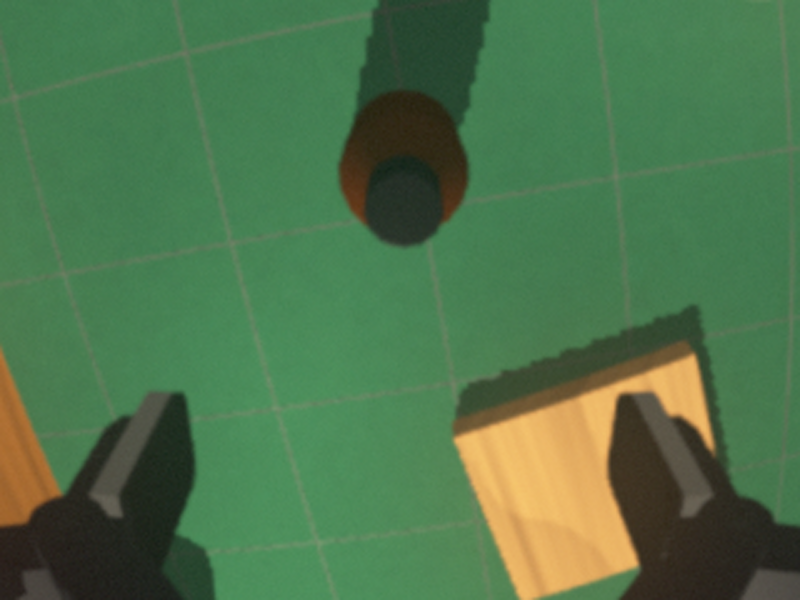

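The bottle cap's top is centred at crop (404,208), full frame (321.6,183.2). Board top corners are at (342,274.8) and (436.8,240.8).

```bash
python3 - <<'E'
from h import *
import pickle
st=pickle.load(open("st6.pkl","rb"))
c=atz("wrist",(321.6,183.2),.12,st);print("cap",c)
print("board",*[atz("wrist",p,.018,st)[:2] for p in[(342,274.8),(436.8,240.8)]])
go(st,[c[0],c[1],.088])
E
```

```text
cap [ 0.4661 -0.064   0.12  ]
board [ 0.4657 -0.2244] [ 0.5999 -0.1985]
shift [ 10.3557   0.0598 142.9289] xaz 79.76049980568149
```

Request:
arm_command(deltas="85 5 0 12 0 0 0; 80 10 0 35 0 0 0; 70 10 0 60 0 0 0; 65 10 0 85 0 0 0; 65 10 0 108 0 0 0; 65 10 0 125 0 0 0; 65 10 0 137 0 0 0; 65 10 0 142 0 0 0; 65 10 0 143 0 0 0; 65 10 0 143 0 0 0")

```text
clock: 11.52
tcp_pos: [0.4674, -0.0628, 0.0887]
tcp_rot: [[0.175, 0.985, -0.001], [0.985, -0.175, 0.003], [0.002, -0.002, -1.0]]
wrist_force: [-1.0, -0.2, 0.3]
gripper_width: 0.759
```

Request:
arm_command(deltas="50 1 0 0 0 0 0;40 1 0 0 0 0 0; 32 1 0 0 0 0 0; 25 1 0 0 0 0 0; 15 1 0 0 0 0 0; 0 1 0 0 0 0 0; 0 1 0 0 0 0 0; 0 1 0 0 0 0 0; 0 1 0 0 0 0 0")

```text
clock: 12.27
tcp_pos: [0.4682, -0.0618, 0.0897]
tcp_rot: [[0.175, 0.985, -0.0], [0.985, -0.175, 0.002], [0.002, -0.001, -1.0]]
wrist_force: [-1.6, -0.1, 5.4]
gripper_width: 0.308
```

Request:
arm_command(deltas="0 0 0 -6 0 0 0; 0 0 0 -20 0 0 0; 0 -4 2 -38 0 0 0; 0 -16 9 -54 0 0 0; 0 -36 21 -65 0 0 0; 0 -62 36 -70 0 0 0; 0 -90 52 -70 0 0 0; 0 -118 68 -70 0 0 0; 0 -146 84 -70 0 0 0; 0 -172 98 -70 0 0 0; 0 -192 110 -70 0 0 0; 0 -203 116 -70 0 0 0")

```text
clock: 13.27
tcp_pos: [0.5464, -0.2867, 0.1587]
tcp_rot: [[0.18, 0.984, -0.001], [0.984, -0.18, 0.001], [0.0, -0.001, -1.0]]
wrist_force: [1.0, -0.7, -1.6]
gripper_width: 0.31
```

Request:
arm_command(deltas="0 0 0 0 0 0 0;0 0 0 0 0 0 0;0 0 0 0 0 0 0")

```text
clock: 13.52
tcp_pos: [0.5458, -0.2846, 0.1582]
tcp_rot: [[0.178, 0.984, -0.002], [0.984, -0.178, 0.003], [0.002, -0.002, -1.0]]
wrist_force: [-0.7, -0.2, -2.5]
gripper_width: 0.312
```

```bash
python3 - <<'E'
from h import *
st=readout.state()
print(st["clock"],st["tcp_pos"],st["tcp_rot"],st["wrist_force"],st["gripper_width"]);go(st,[.547,-.282,.109])
E
```

```text
13.5167 [ 0.5458 -0.2846  0.1582] [[ 0.1784  0.984  -0.002 ]
 [ 0.984  -0.1784  0.0025]
 [ 0.0021 -0.0025 -1.    ]] [-0.6597 -0.1556 -2.481 ] 0.31203200728776465
shift [ 2.6669  0.8701 49.2442] xaz 79.72406921983494
```

Request:
arm_command(deltas="0 2 1 8 0 0 0; 0 2 1 20 0 0 0; 0 2 1 32 0 0 0; 0 2 1 42 0 0 0; 0 2 1 47 0 0 0; 0 2 1 49.5 0 0 0; 0 2 1 50.5 0 0 0; 0 2 1 50.5 0 0 0; 0 2 1 50.5 0 0 0")

```text
clock: 14.27
tcp_pos: [0.5454, -0.2818, 0.108]
tcp_rot: [[0.179, 0.984, -0.007], [0.984, -0.179, 0.004], [0.003, -0.007, -1.0]]
wrist_force: [-4.0, 1.8, 4.9]
gripper_width: 0.309
```

Contact made (+4.9 N). Releasing.

Request:
arm_command(deltas="29 0 0 0 0 0 0; 31 0 0 0 0 0 0; 34 0 0 0 0 0 0; 38 0 0 0 0 0 0; 44 0 0 0 0 0 0; 52 0 0 0 0 0 0; 60 0 0 0 0 0 0; 65 0 0 0 0 0 0;65 0 0 0 0 0 0")

```text
clock: 15.02
tcp_pos: [0.5454, -0.2818, 0.108]
tcp_rot: [[0.178, 0.984, -0.007], [0.984, -0.178, 0.004], [0.003, -0.007, -1.0]]
wrist_force: [-1.0, -0.1, 0.2]
gripper_width: 0.761
```

Request:
arm_command(deltas="65 0 0 -8 0 0 0; 65 0 0 -25 0 0 0; 65 0 0 -50 0 0 0; 65 0 0 -80 0 0 0; 65 0 0 -110 0 0 0; 65 0 0 -130 0 0 0; 65 0 0 -140 0 0 0; 65 0 0 -140 0 0 0; 65 0 0 -140 0 0 0")

```text
clock: 15.77
tcp_pos: [0.5462, -0.2823, 0.248]
tcp_rot: [[0.179, 0.984, -0.006], [0.984, -0.179, 0.004], [0.003, -0.007, -1.0]]
wrist_force: [-0.3, -0.3, -0.2]
gripper_width: 0.761
```

```bash
python3 - <<'E'
from h import *
import cv2
st=snap("wrist","pics/w7.png",(170,80,300,240),1.333)
print(st["clock"],st["tcp_pos"],st["wrist_force"],st["gripper_width"])
snap("side","pics/s7.png",(290,80,100,100),4);snap("scene","pics/c7.png",(230,150,240,140),3.3333)
g=lambda n:cv2.imread(f"pics/{n}7.png")
w=cv2.resize(g("w"),(400,320));s=cv2.resize(g("s"),(320,320))
top=np.hstack([w,s,np.zeros((320,80,3),np.uint8)]);c=cv2.resize(g("c"),(480,280))
bot=np.hstack([c,np.zeros((280,320,3),np.uint8)])
cv2.imwrite("pics/e7.png",np.vstack([top,bot]))
E
```

```text
15.7667 [ 0.5462 -0.2823  0.248 ] [-0.3011 -0.3246 -0.2029] 0.7610732933374001
```

View pics/e7.png

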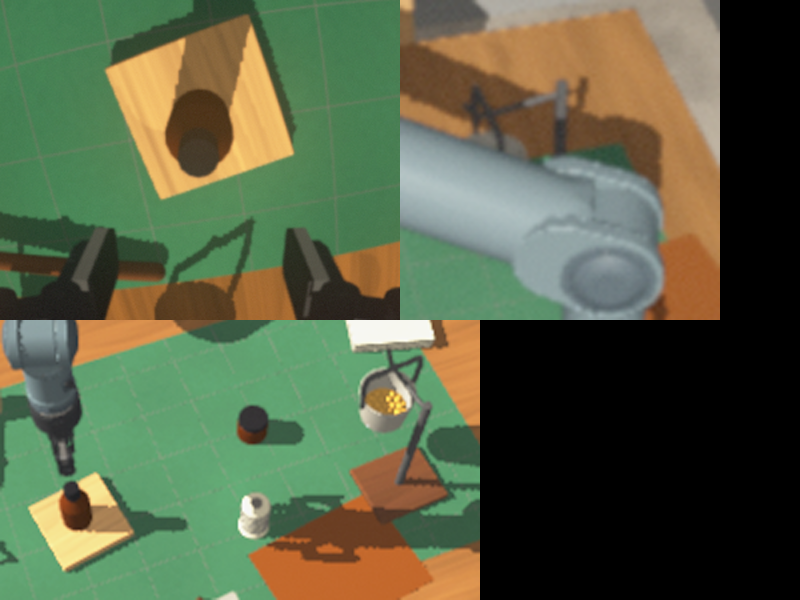

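The bottle stands upright mid-board (panel (200,125)), the pail hangs on the hook in both outside views, and the jar and spool haven't moved. Handing in.

```bash
python3 -c "
from rig import arm
print(arm.finish_job())"
```

```text
the job is handed in; nothing more can be done
None
```

The rivet pail now hangs by the kink of its handle on the hook, and the tall bottle stands upright on the cleared board. I handed the job in at about 16 s; no verdict is reported.

- **Pail:** I gripped the handle beside the kink and lowered it onto the seat until the hook took its weight, going from −2.5 N to +0.7 N at the wrist. After release, the pictures showed it hanging level with the hook at the kink.
- **Bottle:** I gripped it by the cap and released it on contact with the board. That was within about 3 mm of the centre I had worked out, and the last wrist picture shows it upright and wholly on the board.
- **Bystanders:** The jar and spool stood where they were in the last pictures. The paper block and mallet were only partly in view, and nothing went near them.
- **Last checks:** The gripper was clear of everything, with under 0.5 N at the wrist. No check failed. In the last side view the arm hid most of the pail, so its final state rests on the scene view and the earlier close-up. The position estimates from different cameras differed by at most 10 mm (about 5 mm for the pail, 8–10 mm for the bottle, jar and spool), and I settled the grasps with close-up wrist views.

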